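Snap the cork keeper's lid shut all round

ROBOT

A 6-joint arm with a two-finger parallel gripper is mounted at the origin on a cart in front of the work surface, level with it; the furniture and walls round the work are solid. World frame = base frame: x ahead of the robot, y to its left, z up, the work surface at z = 0. Lengths are in mm, angles in rad, forces in N, time in s.
With the tool pointing down it reaches from about 300 to 875 mm from the base axis. Payload 6.4 kg.
Tool frame: the origin (TCP) lies between the finger pads; the fingertips stand 14 mm ahead of it and the grasp point (between the pads) lies 5 mm behind it (ctrl.tcp_to_tips is the distance from the TCP to the fingertips, in mm); z points along the fingers, y is the line along which they close (so a half turn about z gives the same grasp; the last joint's range is limited). The gripper opens to 85 mm and grips with 20 to 120 N. Pads are 22 mm wide; open, the fingers measure 114 mm over their backs; the gripper's body (76 mm by 85 mm) begins 54 mm behind the grasp point. The pads swing forward as they close: fully open they stand 13 mm farther back than shut.
Start: joints at [0.916, 0.181, 1.607, -0, 1.354, -0.206], TCP at [249.475, 518.077, 245.288] pointing down, gripper open.
Joint ranges: [-2.99, 2.99], [-0.89, 2.07], [0.3, 2.58], [-1.14, 4.28], [0, 2.63], [-3.12, 3.12]. Speed limits (rad/s): [2.57, 2.57, 3.01, 3.14, 3.14, 3.14].

INTERFACE

Orientations are given as a unit quaternion [x, y, z, w].
In Python, from bench import ctrl gives the robot as it stands.
- The arm moves only by the shell command python3 -m creep 'ROWS' [FORCE]. ROWS is JSON, a list of rows, each a list of 3 entries, a list of its own where there are three numbers: the turn, a rotation vector about the world's x, y, z in units of 6 degrees (1.0 is 6 degrees), then the shift along the world's x, y, z in mm, then the closure in counts, from 0 (fully open) to 255 (shut). In form: [[[ax, ay, az], [x, y, z], grip], ...]. A call has 1 to 12 rows; each row shifts and turns the commanded pose from where the row before left it; what a row does not reach is not made up. A row lasts 1/12 s, in which the tool goes at most 41.7 mm and 7.16 degrees, less where a joint would pass 70% of its speed; a pose out of reach is approached as far as the arm can. A call is refused whole if a number of a shift passes 41.7 or a number of a turn 1, either way. A call with a gripper value outside its range is refused whole. The fingers move at their own pace and stop on an object; FORCE is the grip in N (left out, the last holds). Time passes only in rows, so rows that do not move let the fingers close. It gives the time, the measured TCP pose, the force, the opening and the grip force at its end, in the units of the state.
- ctrl.read_state(): the state, without advancing time (a new reading comes with each control period).
- ctrl.snapshot(name): name is "side" or "top" or "wrist"; returns the picture (480x640x3 uint8, red, green, blue); there is no depth.
- ctrl.camera_info(name): a dict with "mtx" (3x3 intrinsics, pixels), "cam_to_world" (4x4, takes a point from camera to world coordinates); the wrist camera has in their place "tool_from_camera" (4x4, takes a point from camera to tool coordinates, whose origin is the TCP and whose axes are the flange's). Camera axes: x right, y down, z forward; pixel columns grow to the right and rows downward; lengths in mm; the calibration is good to about 2 mm. The wrist camera is an equidistant fisheye: a pixel r from the principal point sees the ray r / f radians off the axis. A picture is of the moment at which its call begins: read the wrist's pose just before it. camera_info takes no time and is no camera call.
- ctrl.job_done(): hands the job in; it is judged then, once.
The state is a dict: "t": time; "joints": joint angles; "qvel": joint speeds; "joint_torque": joint torques, N m; "tcp_pos": TCP position; "tool_rot": TCP orientation; "force": force on the tool from outside, world axes, zero at the start; "torque": the same for the moment, N m; "width": opening from 0.0 (shut) to 1.0 (fully open); "grasp_force": force on a finger pad.
Only numpy, scipy, OpenCV 4.12 (cv2) and the standard library are available. Lean on these libraries where they do the work, as an engineer would, in place of code of your own. Each camera call takes 0.05 s, during which the arm holds its last target. There are 200 camera calls.

TASK

The lid is lying on the white tub of saved corks but its rim is not snapped on yet. Press down each of the four sections of the lid's rim with the fingertips until it clicks fully shut, so that the lid is closed on all four sides. Only press: do not pick up, push away or tip the tub, and leave the things around it where they are.

Things in the scene. Friction and masses are not known exactly. Their poses are not given: they have to be found in the camera images.
- keeper: white plastic tub of corks with a grey snap lid, loose on the table, about 1 kg, 136 (x) x 176 (y) mm over the lid. Origin: centre of its underside, z up; turned at most 40 degrees, so its -x side faces the robot. Recessed middle panel (88x128 mm) 64 mm above the table, four fixed corner blocks (22x22 mm) 67 mm. Between the corners four rim sections move straight down, each 8 mm proud now.
- rim_near_top (a point): centre of the top face of the rim section on the tub's long side facing the robot (its -x side); flat face 20 mm wide across the rim and 128 mm long, 76 mm above the table while open and 68 mm when shut; axes as the tub's. The point moves with the section
- rim_near (a joint): how far the rim section on the tub's long side facing the robot (its -x side) is pressed down: 0 = open, 0.008 m = shut. It snaps: it resists with about 9 N at first, less and less towards 4 mm, and from there it pulls itself shut and stays; let go before that it springs back open
- rim_far_top (a point): centre of the top face of the rim section on the tub's long side away from the robot (+x); flat face 20 mm wide across the rim and 128 mm long, 76 mm above the table while open and 68 mm when shut; axes as the tub's. The point moves with the section
- rim_far (a joint): how far the rim section on the tub's long side away from the robot (+x) is pressed down: 0 = open, 0.008 m = shut. It snaps: it resists with about 9 N at first, less and less towards 4 mm, and from there it pulls itself shut and stays; let go before that it springs back open
- rim_left_top (a point): centre of the top face of the rim section on the tub's short left side (+y); flat face 20 mm wide across the rim and 88 mm long, 76 mm above the table while open and 68 mm when shut; axes as the tub's. The point moves with the section
- rim_left (a joint): how far the rim section on the tub's short left side (+y) is pressed down: 0 = open, 0.008 m = shut. It snaps: it resists with about 9 N at first, less and less towards 4 mm, and from there it pulls itself shut and stays; let go before that it springs back open
- rim_right_top (a point): centre of the top face of the rim section on the tub's short right side (-y); flat face 20 mm wide across the rim and 88 mm long, 76 mm above the table while open and 68 mm when shut; axes as the tub's. The point moves with the section
- rim_right (a joint): how far the rim section on the tub's short right side (-y) is pressed down: 0 = open, 0.008 m = shut. It snaps: it resists with about 9 N at first, less and less towards 4 mm, and from there it pulls itself shut and stays; let go before that it springs back open
- cork_1: bystander: a wine cork, 23 mm thick and 43 mm long, lying near the robot's side of the tub; origin at its underside's centre
- cork_2: bystander: a wine cork, 23 mm thick and 44 mm long, lying to the left of the tub; origin at its underside's centre
- stopper_1: bystander: a bottle stopper with a cork and a grey ball end, 31 mm wide, 56 mm tall, standing to the right of the tub; origin at its underside's centre
- foil_cutter: bystander: a black foil cutter, 33x46x14 mm, lying beyond the tub; origin at its underside's centre
- drip_collar: bystander: a brass ring, 44 mm wide, 12 mm high, lying beyond the tub; origin at its underside's centre
- matchbox: bystander: a matchbox, 36x54x16 mm, at the left side of the table; origin at its underside's centre

How it is judged (in metres and radians):
At the end, for the whole second after the job is handed in: All four rim sections are snapped down (each at least 6.5 mm of its 8 mm), and the tub stands flat and still on the table (tilt below 0.05 rad) (value of joint each of rim_near, rim_far, rim_left, rim_right above 0.0065 m and angle between keeper's own z axis and vertical below 0.05 rad and height (world z) of keeper below 0.006 m and linear speed of keeper below 0.02 m/s); the robot touches nothing.
It fails at once if the tub is lifted off the table (over 10 mm) (height (world z) of keeper above 0.01 m).
It fails at once if the tub is tipped (over 0.15 rad) (angle between keeper's own z axis and vertical above 0.15 rad).
It fails at once if the tub is pushed away (over 40 mm) (distance of keeper from where it was at the start of the episode above 0.04 m).
It fails at once if one of the things around the tub is moved or picked up (over 25 mm) (distance of any of cork_1, cork_2, stopper_1, foil_cutter, drip_collar, matchbox from where it was at the start of the episode above 0.025 m).
It also fails if it takes over 42 s, if anything falls off the work surface, if the arm or the gripper's body presses on something with over 40 N, if the wrist force passes 120 N, or if a joint passes its speed limit or range.

## Working session

There is one attempt and no reset: what is moved stays moved. The work goes in short steps, Python scripts to look and compute and a shell command to move; the robot and the scene stay as the last step left them, time stands still between calls to the robot, and variables do not carry over. Pictures are saved under pics/ and viewed, at most 10 in all, crops included, and the job is handed in when it is done.

```bash
mkdir -p pics
python3 - <<'E'
from bench import ctrl
import cv2,numpy as np
s=ctrl.read_state();print(s['t'],s['tcp_pos'],s['tool_rot'],s['width'],ctrl.tcp_to_tips)
for n in("top","side"):
    im=ctrl.snapshot(n);cv2.imwrite(f"pics/{n}0.png",im[:,:,::-1])
    print(n,{k:np.round(v,3).tolist() for k,v in ctrl.camera_info(n).items() if k in("mtx","cam_to_world")})
E
```

```text
0.0 [249.12931639 517.64793972 244.39887721] [ 2.22523162e-01  9.74927011e-01 -7.91677228e-04 -3.73898367e-04] 0.9981254100659873 14.0
top {'mtx': [[514.0, 0.0, 310.293], [0.0, 514.0, 240.619], [0.0, 0.0, 1.0]], 'cam_to_world': [[0.001, -0.983, 0.182, 415.689], [-0.999, 0.006, 0.036, 76.761], [-0.036, -0.182, -0.983, 985.935], [0.0, 0.0, 0.0, 1.0]]}
side {'mtx': [[511.704, 0.0, 316.48], [0.0, 511.704, 242.351], [0.0, 0.0, 1.0]], 'cam_to_world': [[0.959, -0.206, 0.194, 403.232], [-0.283, -0.67, 0.686, -530.761], [-0.012, -0.713, -0.701, 682.501], [0.0, 0.0, 0.0, 1.0]]}
```

View pics/top0.png

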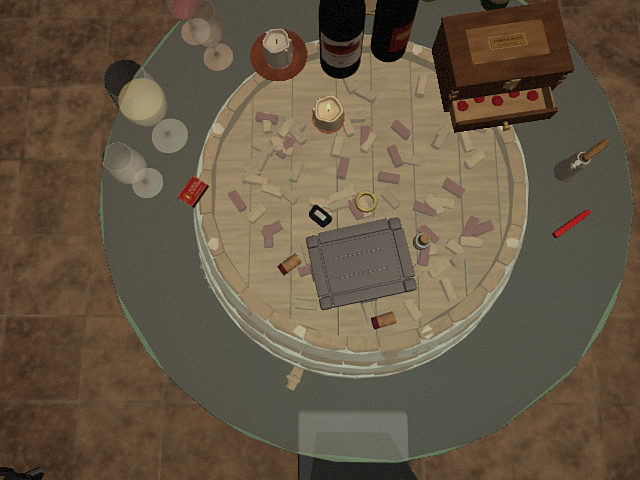

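View pics/side0.png

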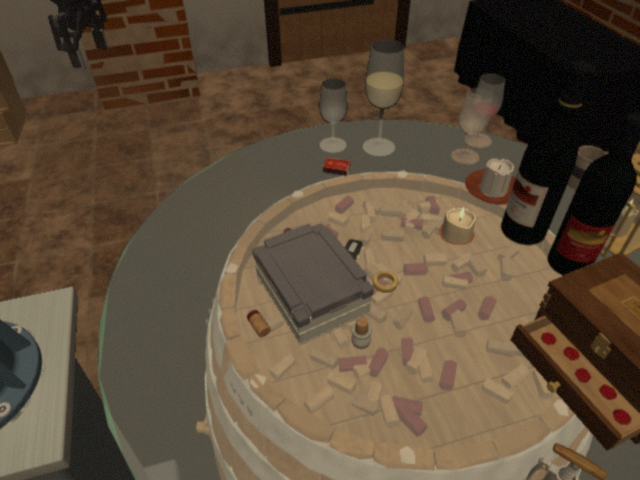

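The top view shows the grey lid with corners near (307,236), (403,220), (414,289) and (319,306), and the stopper close on its right at (422,240). The side view agrees. Next I measure the lid by mask and ray casting.

```bash
cat > h.py <<'E'
from bench import ctrl
import cv2,numpy as np
def cast(n,px,z):
    c=ctrl.camera_info(n);M=np.array(c["cam_to_world"])
    p=np.c_[np.atleast_2d(px),np.ones(len(np.atleast_2d(px)))]@np.linalg.inv(np.array(c["mtx"])).T@M[:3,:3].T
    return M[:3,3]+p*((z-M[2,3])/p[:,2])[:,None]
E
python3 - <<'E'
from h import *
im=cv2.imread("pics/top0.png");h=cv2.cvtColor(im,cv2.COLOR_BGR2HSV)
print(h[265,360],h[245,340],h[230,330],h[290,350],h[290,280])
m=((h[...,1]<70)&(h[...,2]<125)).astype(np.uint8)
m[:200]=0;m[320:]=0;m[:,:290]=0;m[:,430:]=0
m=cv2.morphologyEx(m,cv2.MORPH_OPEN,np.ones((9,9)))
n,l,st,ce=cv2.connectedComponentsWithStats(m);k=1+st[1:,4].argmax();print(st[k])
c=max(cv2.findContours((l==k).astype(np.uint8),0,1)[0],key=cv2.contourArea)[:,0]
w=cast("top",c,72)[:,:2].astype(np.float32)
r=cv2.minAreaRect(w);print(r,cv2.boxPoints(r))
v=im.copy();cv2.drawContours(v,[c[:,None]],0,(0,255,0),1);cv2.imwrite("pics/m.png",cv2.resize(v[200:330,270:450],None,fx=4,fy=4))
E
```

```text
[ 11  47 104] [17 52 99] [ 19  74 100] [ 5 37 82] [ 19  80 162]
[ 307  219  108   90 7342]
((544.0271606445312, 20.854446411132812), (140.4783477783203, 178.9181365966797), 11.928550720214844) [[456.81424   93.863884]
 [493.7952   -81.19071 ]
 [631.2401   -52.15499 ]
 [594.25916  122.899605]]
```

View pics/m.png

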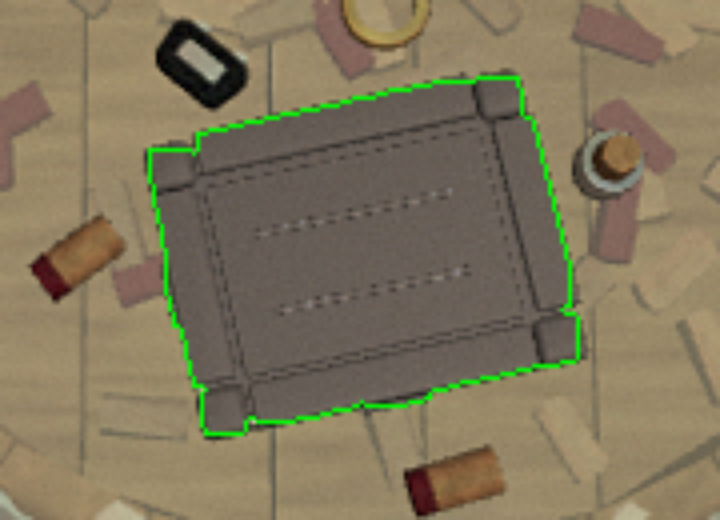

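The lid measures 140x179 mm against 136x176, which is a fair match. Its centre is at (544,21) and yaw is 11.9°. The section centres are near (487,9), far (601,33), left (528,97) and right (560,-55). I'll move towards the left section with the gripper closing.

```bash
python3 -m creep '[[[0,0,0],[12,-18,0],255],[[0,0,0],[20,-30,0],255],[[0,0,0],[23,-34,0],255],[[0,0,0],[23,-34,0],255],[[0,0,0],[23,-34,0],255],[[0,0,0],[23,-34,0],255],[[0,0,0],[23,-34,0],255],[[0,0,0],[23,-34,0],255],[[0,0,0],[23,-34,0],255],[[0,0,0],[23,-34,-10],255],[[0,0,0],[23,-34,-20],255],[[0,0,0],[16,-24,-20],255]]' 40
```

```text
t: 1.1
tcp_pos: [504.2, 140.8, 197.5]
tool_rot: [0.223, 0.975, 0.0, 0.001]
force: [0.5, -0.1, 0.1]
width: 0.0
grasp_force: 0.0
```

```bash
python3 -m creep '[[[0,0,0],[8,-12,-15],255],[[0,0,0],[8,-16,-20],255],[[0,0,0],[6,-13,-20],255],[[0,0,0],[2,-3,-20],255],[[0,0,0],[0,0,-8],255],[[0,0,0],[0,0,0],255],[[0,0,0],[0,0,0],255]]'
python3 - <<'E'
from h import *
s=ctrl.read_state();print(s['tcp_pos'],s['force'])
a=ctrl.snapshot("top")[190:330,270:450];b=ctrl.snapshot("wrist")
a=cv2.resize(a,None,fx=3.43,fy=3.43)
v=np.zeros((480,800,3),np.uint8);v[:,:400]=cv2.resize(a,(400,311+0))[0:0].sum() if 0 else 0
cv2.imwrite("pics/t1.png",a[:,:,::-1]);cv2.imwrite("pics/w1.png",b[:,:,::-1])
c=ctrl.camera_info("wrist");print(np.round(c["mtx"],2).tolist(),np.round(c["tool_from_camera"],3).tolist())
E
```

```text
t: 1.68
tcp_pos: [525.7, 99.9, 114.1]
tool_rot: [0.222, 0.975, -0.0, -0.001]
force: [0.4, -0.5, 0.3]
width: 0.002
grasp_force: 0.0
[525.72506507  99.92351206 114.11839057] [ 0.42810532 -0.53304936  0.3490878 ]
[[371.65, 0.0, 317.56], [0.0, 371.65, 237.92], [0.0, 0.0, 1.0]] [[-0.0, -0.963, -0.268, 67.779], [1.0, -0.0, 0.0, 0.192], [-0.0, -0.268, 0.963, -128.382], [0.0, 0.0, 0.0, 1.0]]
```

View pics/w1.png

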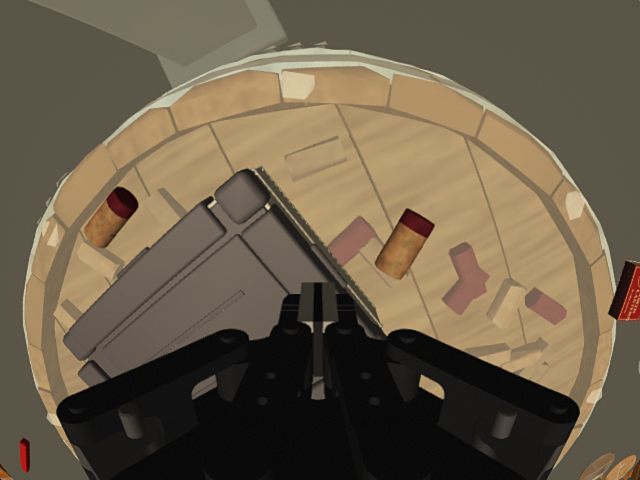

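View pics/t1.png

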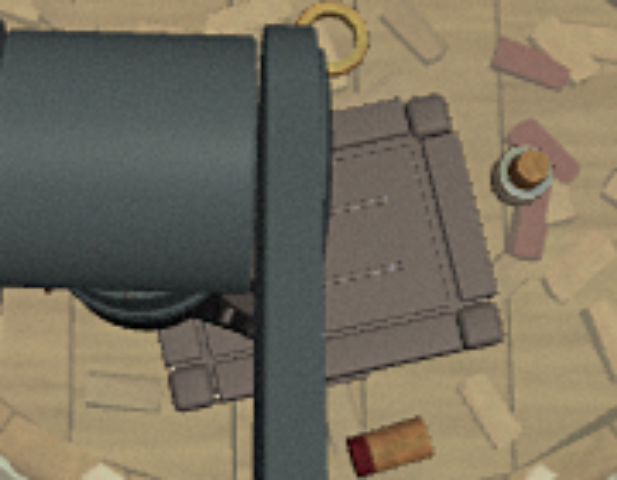

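The wrist picture shows the fingertips at (318,300) over the left rim section, and the near-left corner block centred at about (243,195). I'll check that block against its expected place, (472,84.5).

```bash
cat >> h.py <<'E'
from scipy.spatial.transform import Rotation as R
def wcast(px,z,s):
    c=ctrl.camera_info("wrist");K=np.array(c["mtx"]);T=np.array(c["tool_from_camera"])
    d=(np.atleast_2d(px)-K[:2,2])/K[0,0];r=np.linalg.norm(d,axis=1,keepdims=True)
    ray=np.c_[d/r*np.sin(r),np.cos(r)]
    Q=R.from_quat(s['tool_rot']).as_matrix();ray=ray@T[:3,:3].T@Q.T;o=Q@T[:3,3]+s['tcp_pos']
    return o+ray*((z-o[2])/ray[:,2])[:,None]
def tub(p,c=(544,21),a=11.93): # world xy -> tub xy
    a=np.radians(a);return (np.asarray(p)[:,:2]-c)@np.array([[np.cos(a),-np.sin(a)],[np.sin(a),np.cos(a)]])
E
python3 - <<'E'
from h import *
s=ctrl.read_state()
p=wcast([[243,195],[112,102+158],[100,375]],67,s);print(p.round(1),tub(p).round(1))
e=wcast([[300,200],[340,255],[380,325],[250,232],[290,285]],76,s);print(tub(e).round(1))
print("tip in tub",tub([s['tcp_pos']]).round(1))
E
```

```text
[[475.   85.1  67. ]
 [471.8  -1.3  67. ]
 [533.2 -65.4  67. ]] [[-54.3  76.9]
 [-75.2  -6.9]
 [-28.4 -82.3]]
[[-36.1  98.6]
 [ -3.7  97.3]
 [ 39.8  91. ]
 [-38.7  70.5]
 [ -6.2  68.7]]
tip in tub [[-0.5 80.9]]
```

The corner block agrees to within 3 mm, so the estimate holds. The tip is 3 mm outside the rim centre, so I'll nudge it and descend in small rows, watching the force.

```bash
python3 -m creep '[[[0,0,0],[1,-3,-6],255],[[0,0,0],[0,0,-6],255],[[0,0,0],[0,0,-4],255],[[0,0,0],[0,0,-2],255],[[0,0,0],[0,0,-2],255],[[0,0,0],[0,0,-1],255],[[0,0,0],[0,0,-1],255],[[0,0,0],[0,0,-1],255]]'
```

```text
t: 2.45
tcp_pos: [527.2, 96.5, 91.2]
tool_rot: [0.223, 0.975, 0.0, 0.0]
force: [-0.8, -0.3, 0.6]
width: -0.002
grasp_force: 0.0
```

```bash
python3 -m creep '[[[0,0,0],[0,0,-1],255],[[0,0,0],[0,0,-1],255],[[0,0,0],[0,0,-1],255],[[0,0,0],[0,0,-1],255],[[0,0,0],[0,0,0],255]]'; python3 -m creep '[[[0,0,0],[0,0,-1],255],[[0,0,0],[0,0,-1],255],[[0,0,0],[0,0,0],255]]'; python3 -m creep '[[[0,0,0],[0,0,-1],255],[[0,0,0],[0,0,-1],255],[[0,0,0],[0,0,0],255]]'
```

```text
t: 2.87
tcp_pos: [527.3, 96.5, 87.4]
tool_rot: [0.223, 0.975, 0.0, 0.0]
force: [-0.7, 0.9, 2.4]
width: -0.005
grasp_force: 0.9
t: 3.12
tcp_pos: [526.9, 96.5, 84.8]
tool_rot: [0.223, 0.975, -0.0, -0.0]
force: [-0.8, 0.9, 0.1]
width: -0.001
grasp_force: 0.0
t: 3.37
tcp_pos: [527.0, 96.5, 82.9]
tool_rot: [0.223, 0.975, -0.0, -0.0]
force: [-0.3, -0.7, -0.6]
width: -0.003
grasp_force: 0.0
```

The force rose and then vanished, which looks like the section snapped shut. I'll press on to feel the stop.

```bash
python3 -m creep '[[[0,0,0],[0,0,-1],255],[[0,0,0],[0,0,-0.5],255],[[0,0,0],[0,0,-0.5],255],[[0,0,0],[0,0,0],255]]'
```

```text
t: 3.7
tcp_pos: [527.3, 96.5, 82.0]
tool_rot: [0.222, 0.975, -0.0, -0.0]
force: [-1.8, -0.0, 8.0]
width: 0.003
grasp_force: 3.8
```

The hard stop is at TCP z 82 (tips at 68), so the left section is shut. Next is the near section, delta (-40,-87.5).

```bash
python3 -m creep '[[[0,0,0],[0,0,8],255],[[0,0,0],[0,0,16],255],[[0,0,0],[-8,-17.5,0],255],[[0,0,0],[-12,-26,0],255],[[0,0,0],[-12,-26,0],255],[[0,0,0],[-8,-18,0],255],[[0,0,0],[0,0,-4],255],[[0,0,0],[0,0,-6],255],[[0,0,0],[0,0,-2],255],[[0,0,0],[0,0,-1],255],[[0,0,0],[0,0,0],255]]'
```

```text
t: 4.62
tcp_pos: [487.1, 9.8, 91.7]
tool_rot: [0.222, 0.975, 0.0, -0.0]
force: [0.6, -0.4, -0.1]
width: -0.002
grasp_force: 0.0
```

Run:
```python
from h import *
s=ctrl.read_state();print("tip in tub",tub([s['tcp_pos']]).round(1))
cv2.imwrite("pics/w2.png",ctrl.snapshot("wrist")[:,:,::-1])
```

```text
tip in tub [[-58.    0.8]]
```

View pics/w2.png

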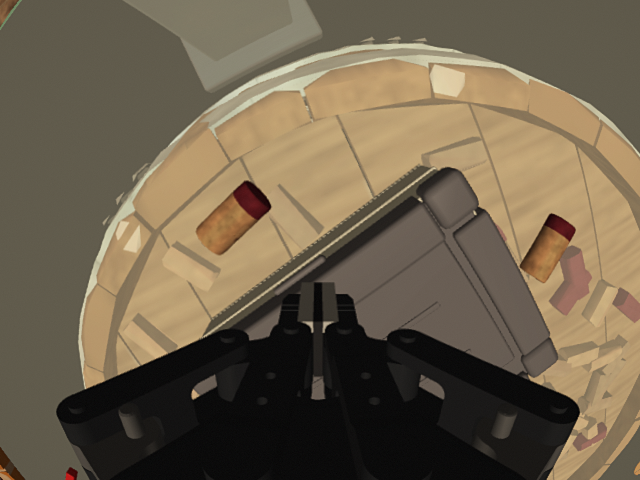

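The tips, at (318,300), are centred on the near rim. The left section (510,290) now lies level with its corner blocks. I'll press near.

```bash
python3 -m creep '[[[0,0,0],[0,0,-1],255],[[0,0,0],[0,0,-1],255],[[0,0,0],[0,0,-1],255],[[0,0,0],[0,0,-1],255],[[0,0,0],[0,0,0],255]]'; python3 -m creep '[[[0,0,0],[0,0,-1],255],[[0,0,0],[0,0,-1],255],[[0,0,0],[0,0,0],255]]'; python3 -m creep '[[[0,0,0],[0,0,-1],255],[[0,0,0],[0,0,-1],255],[[0,0,0],[0,0,0],255]]';python3 -m creep '[[[0,0,0],[0,0,-1],255],[[0,0,0],[0,0,-0.5],255],[[0,0,0],[0,0,0],255]]'
```

```text
t: 5.08
tcp_pos: [487.4, 9.4, 88.6]
tool_rot: [0.222, 0.975, 0.0, 0.0]
force: [-0.8, 2.2, 5.0]
width: 0.004
grasp_force: 2.4
t: 5.33
tcp_pos: [487.0, 9.0, 85.9]
tool_rot: [0.222, 0.975, -0.0, -0.0]
force: [0.9, 0.0, 0.2]
width: 0.002
grasp_force: 0.0
t: 5.58
tcp_pos: [486.9, 9.0, 83.8]
tool_rot: [0.223, 0.975, -0.0, -0.0]
force: [-1.1, -1.2, 0.2]
width: 0.001
grasp_force: 0.0
t: 5.83
tcp_pos: [487.0, 9.0, 82.5]
tool_rot: [0.223, 0.975, -0.0, -0.0]
force: [-1.5, -0.1, 0.2]
width: -0.003
grasp_force: 0.0
```

```bash
python3 -m creep '[[[0,0,0],[0,0,-0.8],255],[[0,0,0],[0,0,-0.5],255],[[0,0,0],[0,0,0],255]]'; python3 -m creep '[[[0,0,0],[0,0,8],255],[[0,0,0],[0,0,17],255],[[0,0,0],[14,-12,0],255],[[0,0,0],[22,-20,0],255],[[0,0,0],[22,-20,0],255],[[0,0,0],[15,-12.5,0],255],[[0,0,0],[0,0,-4],255],[[0,0,0],[0,0,-6],255],[[0,0,0],[0,0,-2],255],[[0,0,0],[0,0,-1],255],[[0,0,0],[0,0,0],255]]'
```

```text
t: 6.08
tcp_pos: [487.2, 9.0, 82.0]
tool_rot: [0.222, 0.975, -0.0, -0.0]
force: [-2.9, 0.6, 5.2]
width: -0.001
grasp_force: 3.2
t: 7.0
tcp_pos: [559.0, -54.5, 92.7]
tool_rot: [0.222, 0.975, 0.0, -0.001]
force: [-0.1, -0.1, -0.6]
width: 0.001
grasp_force: 0.0
```

Run:
```python
from h import *
s=ctrl.read_state();print("tip in tub",tub([s['tcp_pos']]).round(1))
cv2.imwrite("pics/w3.png",ctrl.snapshot("wrist")[:,:,::-1])
```

```text
tip in tub [[ -1. -77.]]
```

View pics/w3.png

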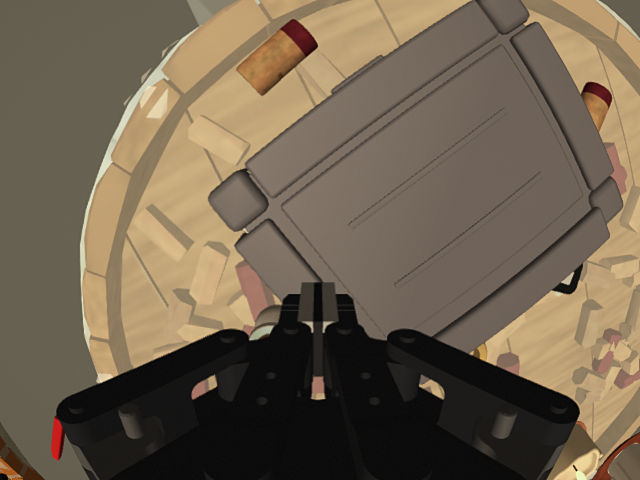

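The near and left sections look level and shut. The tips at (318,300) are on the right rim, with the stopper at (265,320) lower down beside the fingers. I'll press right.

```bash
python3 - <<'E'
from h import *
s=ctrl.read_state();print(tub(wcast([[240,200],[503,10]],67,s)).round(1))
E
python3 -m creep '[[[0,0,0],[0,0,-1],255],[[0,0,0],[0,0,-1],255],[[0,0,0],[0,0,-1],255],[[0,0,0],[0,0,-1],255],[[0,0,0],[0,0,-1],255],[[0,0,0],[0,0,0],255]]'; python3 -m creep '[[[0,0,0],[0,0,-1],255],[[0,0,0],[0,0,-1],255],[[0,0,0],[0,0,0],255]]'; python3 -m creep '[[[0,0,0],[0,0,-1],255],[[0,0,0],[0,0,-1],255],[[0,0,0],[0,0,0],255]]';python3 -m creep '[[[0,0,0],[0,0,-1],255],[[0,0,0],[0,0,-0.8],255],[[0,0,0],[0,0,-0.5],255],[[0,0,0],[0,0,0],255]]'
```

```text
[[-53.6 -77.9]
 [-53.7  70.1]]
t: 7.55
tcp_pos: [560.2, -55.4, 88.9]
tool_rot: [0.222, 0.975, 0.0, 0.0]
force: [-2.6, 1.7, 5.8]
width: 0.001
grasp_force: 2.7
t: 7.8
tcp_pos: [560.1, -55.4, 86.2]
tool_rot: [0.222, 0.975, -0.0, -0.0]
force: [0.0, -0.8, 0.2]
width: -0.0
grasp_force: 0.0
t: 8.05
tcp_pos: [560.0, -55.5, 84.0]
tool_rot: [0.223, 0.975, 0.0, -0.0]
force: [-0.2, 0.0, -0.5]
width: -0.002
grasp_force: 0.0
t: 8.38
tcp_pos: [560.1, -55.5, 82.1]
tool_rot: [0.223, 0.975, -0.0, -0.0]
force: [-0.1, 0.2, -0.3]
width: -0.002
grasp_force: 0.2
```

```bash
python3 -m creep '[[[0,0,0],[0,0,-0.7],255],[[0,0,0],[0,0,0],255]]'; python3 -m creep '[[[0,0,0],[0,0,8],255],[[0,0,0],[0,0,17],255],[[0,0,0],[8,18,0],255],[[0,0,0],[13,27,0],255],[[0,0,0],[13,27,0],255],[[0,0,0],[8,16.5,0],255],[[0,0,0],[0,0,-4],255],[[0,0,0],[0,0,-6],255],[[0,0,0],[0,0,-2],255],[[0,0,0],[0,0,-1],255],[[0,0,0],[0,0,0],255]]'
```

```text
t: 8.55
tcp_pos: [560.2, -55.5, 82.0]
tool_rot: [0.222, 0.975, -0.0, -0.0]
force: [-2.1, 0.4, 4.8]
width: -0.0
grasp_force: 2.8
t: 9.47
tcp_pos: [601.4, 32.1, 92.8]
tool_rot: [0.223, 0.975, -0.0, -0.001]
force: [0.0, -0.4, 0.0]
width: 0.001
grasp_force: 0.0
```

```bash
python3 - <<'E'
from h import *
s=ctrl.read_state();print("tip in tub",tub([s['tcp_pos']]).round(1))
E
python3 -m creep '[[[0,0,0],[0,0,-1],255],[[0,0,0],[0,0,-1],255],[[0,0,0],[0,0,-1],255],[[0,0,0],[0,0,-1],255],[[0,0,0],[0,0,0],255]]'; python3 -m creep '[[[0,0,0],[0,0,-1],255],[[0,0,0],[0,0,-1],255],[[0,0,0],[0,0,0],255]]'
```

```text
tip in tub [[58.5 -1. ]]
t: 9.88
tcp_pos: [602.3, 32.7, 90.1]
tool_rot: [0.223, 0.975, -0.0, 0.0]
force: [-1.2, -1.4, 3.3]
width: -0.001
grasp_force: 1.4
t: 10.13
tcp_pos: [602.3, 32.7, 87.9]
tool_rot: [0.223, 0.975, -0.0, 0.0]
force: [-1.9, -1.2, 2.4]
width: -0.004
grasp_force: 1.6
```

```bash
python3 -m creep '[[[0,0,0],[0,0,-1],255],[[0,0,0],[0,0,-1],255],[[0,0,0],[0,0,0],255]]'; python3 -m creep '[[[0,0,0],[0,0,-1],255],[[0,0,0],[0,0,-1],255],[[0,0,0],[0,0,0],255]]';python3 -m creep '[[[0,0,0],[0,0,-1],255],[[0,0,0],[0,0,-0.7],255],[[0,0,0],[0,0,-0.5],255],[[0,0,0],[0,0,0],255]]'
```

```text
t: 10.38
tcp_pos: [601.9, 33.2, 84.9]
tool_rot: [0.223, 0.975, 0.0, -0.0]
force: [0.2, 0.6, 0.1]
width: 0.002
grasp_force: 0.0
t: 10.63
tcp_pos: [601.9, 33.1, 82.9]
tool_rot: [0.223, 0.975, 0.0, -0.0]
force: [-0.3, -0.7, -0.4]
width: -0.003
grasp_force: 0.0
t: 10.97
tcp_pos: [602.3, 33.1, 82.0]
tool_rot: [0.222, 0.975, 0.0, 0.0]
force: [-2.3, -0.3, 6.8]
width: 0.0
grasp_force: 3.2
```

All four sections are down to the stop. I'll lift straight up, move back out of view and check.

```bash
python3 -m creep '[[[0,0,0],[0,0,8],255],[[0,0,0],[0,0,20],255],[[0,0,0],[0,0,30],255],[[0,0,0],[0,0,30],255],[[0,0,0],[-20,10,25],255],[[0,0,0],[-25,25,15],255],[[0,0,0],[-25,25,0],255],[[0,0,0],[-25,30,0],255],[[0,0,0],[-25,30,0],255],[[0,0,0],[-25,30,0],255],[[0,0,0],[-20,30,0],255],[[0,0,0],[-20,30,0],255]]'; python3 -m creep '[[[0,0,0],[-20,30,0],255],[[0,0,0],[-20,30,0],255],[[0,0,0],[-20,30,0],255],[[0,0,0],[-20,30,0],255],[[0,0,0],[-10,15,0],255],[[0,0,0],[0,0,0],255],[[0,0,0],[0,0,0],255]]'
python3 - <<'E'
from h import *
a=ctrl.snapshot("top")[190:330,270:450];b=ctrl.snapshot("side")[210:360,220:400]
v=np.hstack([cv2.resize(x,(400,320),interpolation=2) for x in (a,b)])
cv2.imwrite("pics/end.png",v[:,:,::-1])
E
```

```text
t: 11.97
tcp_pos: [415.9, 244.2, 209.8]
tool_rot: [0.223, 0.975, 0.0, 0.0]
force: [1.0, 0.0, -0.4]
width: 0.002
grasp_force: 0.0
t: 12.55
tcp_pos: [326.6, 378.6, 209.5]
tool_rot: [0.221, 0.975, 0.0, 0.0]
force: [-0.1, -0.4, 1.4]
width: 0.007
grasp_force: 0.0
```

View pics/end.png

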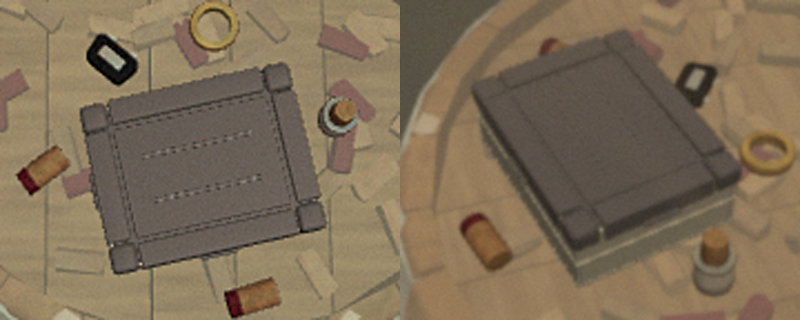

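The end pictures show the lid flat on all four sides with the rims level with the corner blocks. In the left half the lid spans about (83,65)-(325,272). The tub and the things around it are in place.

```bash
python3 -c "from bench import ctrl;print(ctrl.job_done())"
```

```text
the job is handed in; nothing more can be done
None
```

I pressed all four rim sections down to their stops; the end pictures show the lid closed flat on all four sides with the tub and the things around it in place, and I handed the job in at about 12.7 s without being shown a verdict.

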